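Roll the flatted wheel hub home in its V-fixture

ROBOT

A 6-joint arm with a two-finger parallel gripper is mounted at the origin on the work surface. World frame = base frame: x ahead of the robot, y to its left, z up, the work surface at z = 0. Lengths are in m, angles in rad, forces in N, time in s.
With the tool pointing down it reaches from about 0.35 to 1 m from the base axis. Payload 7.1 kg.
Tool frame: the origin (TCP) lies at the very end of the fingers, on their centre line; the grasp point (between the pads) lies behind it (manip.pinch_z is the z of the grasp point in the tool frame, in m); z points along the fingers, y is the direction in which the jaws open and shut (so a half turn about z gives the same grasp; the last joint's range is limited). The gripper opens to 85 mm and grips with 20 to 120 N. Pads are 22 mm wide; open, the fingers measure 114 mm over their backs; the gripper's body (76 mm by 85 mm) begins 54 mm behind the grasp point. The pads swing forward as they close: fully open they stand 13 mm farther back than shut.
Start: joints at [-1.213, 0.423, 1.63, -0, 1.089, -0.019], TCP at [0.23, -0.581, 0.231] pointing down, gripper open.
Joint ranges: [-3, 3], [-0.9, 2.11], [0.09, 2.58], [-1.31, 4.45], [0.11, 2.69], [-2.54, 2.54]. Speed limits (rad/s): [2.39, 2.39, 3.01, 3.14, 3.14, 3.14].

INTERFACE

Orientations are given as a unit quaternion [w, x, y, z].
In Python, from rig import monitor, capture, camera_info, ticket, manip gives the robot as it stands.
- The arm moves only by the tool drive_tool, never from a script. Its argument "increments" is one flat list of numbers, 5 for each row, row after row: the shift along the tool's x, y, z in m, then the turn about the tool's z in rad, then the finger opening in m, from 0 to 0.0854. A call has exactly 5 rows; each row is the pose to reach, as a shift and turn from the pose commanded when the call began, along the tool's axes at that moment; what a row does not reach only later rows make up. A row lasts 1/8 s, in which the tool goes at most 62.5 mm and 10.7 degrees, less where a joint would pass 70% of its speed; a pose out of reach is approached as far as the arm can. A call with a gripper value outside its range is refused whole. The fingers move at their own pace and stop on an object; "grip_force" is the grip in N (left out, the last holds). Time passes only in rows, so rows that repeat a pose let the fingers close, or fill a call up. It gives the time, the measured TCP pose, the force and the opening at its end, in the units of the state.
- monitor.get_state(): the state, without advancing time (a new reading comes with each control period).
- capture(name): name is "side" or "top"; returns (picture, depth): 384x512x3 uint8, blue, green, red; 384x512 float32, m along the optical axis (not along the pixel's ray), 0 where there is no reading.
- camera_info(name): a dict with "K" (3x3 intrinsics, pixels), "position" and "attitude" of the camera in the world. Camera axes: x right, y down, z forward; pixel columns grow to the right and rows downward; lengths in m; the calibration is good to about 2 mm. A picture is of the moment at which its call begins. camera_info takes no time and is no camera call.
- ticket.finish_job(): hands the job in, once; it reports no verdict.
The state is a dict: "time_s": time; "q": joint angles; "qvel": joint speeds; "tau": joint torques, N m; "position": TCP position; "tcp_rot": TCP orientation; "wrist_force": force on the tool from outside, world axes, zero at the start; "ft_torque": the same for the moment, N m; "grip_width": finger opening in m.
Only numpy, scipy, OpenCV 4.12 (cv2) and the standard library are available. Lean on these libraries where they do the work, as an engineer would, in place of code of your own. Each camera call takes 0.05 s, during which the arm holds its last target.

TASK

Two white wheel hubs lie in V-fixtures on the bench; one has a flat cut in its rim, marked orange. Take that hub by its metal boss and, keeping it down in its fixture, roll it round in the V until the flat faces the blue jaw, then push it in until you feel the flat bear squarely against the blue jaw, with the round rim still at the grey jaw. Let go of it there and leave the other, fully round hub where it lies.

Things in the scene. Friction and masses are not known exactly. Their poses are not given: they have to be found in the camera images.
- hub_grip (a point): Hub with the flat: white disc 90 mm across, 20 mm thick, loose in its V-fixture; round metal boss 30 mm across, 40 high at its centre; 0.24 kg. Rim flat, orange, 30 mm from the axis, 67 long. Point on the axis inside the boss, 24 mm above the disc's top, 44 above its underside. z up; x points out square through the flat, at the start 40 to 85 deg clockwise (from above) of facing the blue jaw.
- blue_jaw: Blue jaw of that hub's V-fixture: fixed bar 80 mm long, 14 thick, 16 high, its top 4 mm below the disc's top. Origin on its working face at the base plate's top, 45 mm along the face from the V's corner. x points square out of the face into the V, y along it away from the corner, z up. Flat home on it and rim at the grey jaw: hub axis at x = 30 mm, y = 0 here, hub x opposite to this x.
- nest: V-fixture of the hub with the flat: aluminium base plate 160 x 170 x 8 mm fixed to the bench, origin at the centre of its underside. The V opens to its +x; the blue jaw stands on the +y side, the dark grey jaw (same size) on the -y side, at a right angle to each other, their faces 45 degrees to x.
- round_hub_grip (a point): The same point in the boss of the other hub, a bystander to be left alone: same size and look but round all the way, no flat, no orange, in a second V-fixture of the same make (also with a blue and a grey jaw).
Mind the look-alikes: they are no part of the job. Leave any green look-alike of the nest alone.

How it is judged:
By the outcome, as a careful person would: the job done as asked, in the order asked, and still so for the second after the job is handed in, with the robot touching nothing.
It also fails if it takes over 35 s, if anything falls off the work surface, if the arm or the gripper's body presses on something with over 40 N, if the wrist force passes 120 N, or if a joint passes its speed limit or range.

## Working session

There is one attempt and no reset: what is moved stays moved. The work goes in short steps, Python scripts to look and compute and a tool call to move; the robot and the scene stay as the last step left them, time stands still between calls to the robot, and variables do not carry over. Pictures are saved under pics/ and viewed, and the job is handed in when it is done.

Besides the shell and the picture viewer there is one more tool, called after ">>>" by a JSON object that holds its "name" and its "arguments", one argument or row to a line. drive_tool: Moves the arm, as the interface text tells. Its arguments: {"type":"object","properties":{"increments":{"type":"array"},"grip_force":{"type":"number"}},"required":["increments"]}

```bash
mkdir -p pics; ls
cat > h.py <<'E'
import numpy as np, cv2
from rig import monitor, capture, camera_info, ticket, manip
E
python3 - <<'E'
from h import *
print(monitor.get_state(), manip.pinch_z)
for n in("top","side"):
    im,d=capture(n); cv2.imwrite(f"pics/{n}0.png",im); np.save(f"{n}0.npy",d)
    print(n,camera_info(n))
E
```

```text
pics
{'time_s': 0.0, 'q': array([-1.21297687e+00,  4.23852788e-01,  1.63070318e+00, -1.40155191e-05,
        1.08861123e+00, -1.89983769e-02]), 'qvel': array([ 1.69305068e-04,  4.27273613e-04,  1.11123612e-05,  7.26134455e-04,
        2.46091615e-04, -1.20202522e-03]), 'tau': array([-3.76843682e-04, -5.57386243e+01, -2.81744456e+01, -1.59761653e-04,
        7.50034174e-03,  1.73986939e-05]), 'position': array([ 0.22980286, -0.58061841,  0.23053306]), 'tcp_rot': array([-7.74953923e-04,  9.82302568e-01,  1.87299345e-01, -1.38852248e-04]), 'wrist_force': array([1.01793613, 0.44673798, 0.27614556]), 'ft_torque': array([ 0.0063516 , -0.0298777 , -0.02495919]), 'grip_width': 0.08545357176919206} -0.0187
top {'K': array([[431.81112613,   0.        , 262.34631685],
       [  0.        , 431.81112613, 195.35819425],
       [  0.        ,   0.        ,   1.        ]]), 'position': array([ 0.26477214, -0.00267508,  0.90122621]), 'attitude': array([ 0.05444693, -0.69623121,  0.71454274, -0.04154883])}
side {'K': array([[440.55005176,   0.        , 252.5710224 ],
       [  0.        , 440.55005176, 191.62653296],
       [  0.        ,   0.        ,   1.        ]]), 'position': array([0.06558135, 0.54931573, 0.63541771]), 'attitude': array([ 0.11156912, -0.23362088,  0.87906743, -0.40026751])}
```

View pics/top0.png

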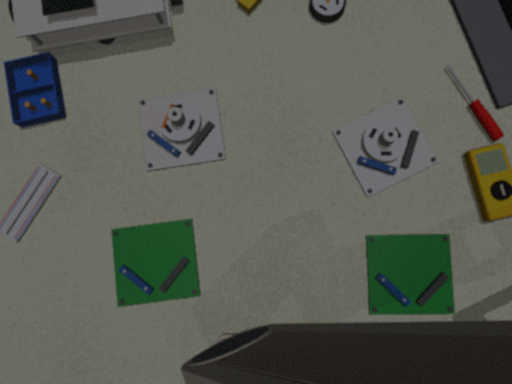

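View pics/side0.png

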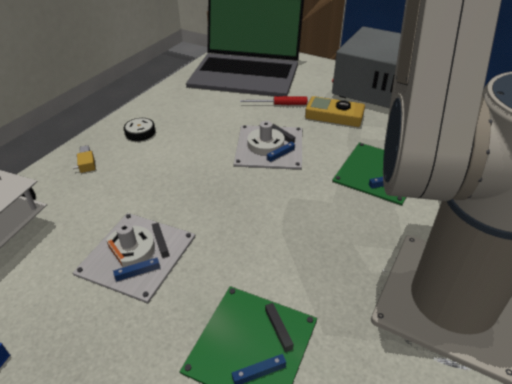

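```bash
cat >> h.py <<'E'
from scipy.spatial.transform import Rotation as R
def Rm(q): return R.from_quat([q[1],q[2],q[3],q[0]]).as_matrix()
def pix2z(ci,uv,z):
    uv=np.atleast_2d(np.array(uv,float)); K=ci["K"]
    r=np.c_[(uv[:,0]-K[0,2])/K[0,0],(uv[:,1]-K[1,2])/K[1,1],np.ones(len(uv))]@Rm(ci["attitude"]).T
    p=ci["position"]; s=(z-p[2])/r[:,2]; return p+s[:,None]*r
def proj(ci,P):
    c=(np.atleast_2d(P)-ci["position"])@Rm(ci["attitude"]); K=ci["K"]
    return np.c_[c[:,0]/c[:,2]*K[0,0]+K[0,2],c[:,1]/c[:,2]*K[1,1]+K[1,2]]
def cloud(ci,d):
    v,u=np.indices(d.shape); K=ci["K"]
    c=np.stack([(u-K[0,2])/K[0,0]*d,(v-K[1,2])/K[1,1]*d,d],-1)
    return c@Rm(ci["attitude"]).T+ci["position"]
E
python3 - <<'E'
from h import *
for n,(a,b,c,e) in dict(top=(130,80,235,180),side=(70,205,200,300)).items():
    im=cv2.imread(f"pics/{n}0.png")[b:e,a:c]
    s=6 if n=="side" else 6
    cv2.imwrite(f"pics/{n}0z.png",cv2.resize(im,None,fx=s,fy=s,interpolation=cv2.INTER_CUBIC))
ci=camera_info("top"); d=np.load("top0.npy"); P=cloud(ci,d)
for uv in [(178,114),(160,143),(200,138),(215,110),(185,132),(100,100),(150,120)]: print(uv,P[uv[1],uv[0]].round(4))
E
```

```text
(178, 114) [0.5485 0.1765 0.0674]
(160, 143) [0.5017 0.2238 0.0232]
(200, 138) [0.5094 0.1393 0.0251]
(215, 110) [0.5747 0.1093 0.0091]
(185, 132) [0.5237 0.171  0.0238]
(100, 100) [6.085e-01 3.624e-01 1.000e-04]
(150, 120) [0.557  0.2495 0.0088]
```

View pics/top0z.png

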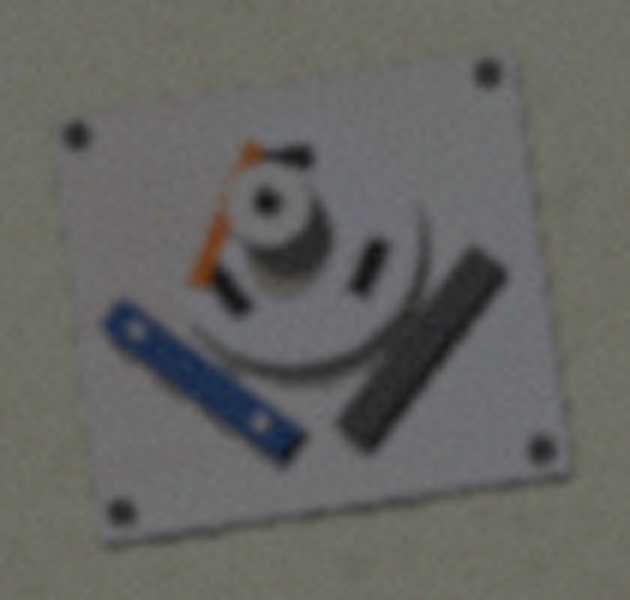

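View pics/side0z.png

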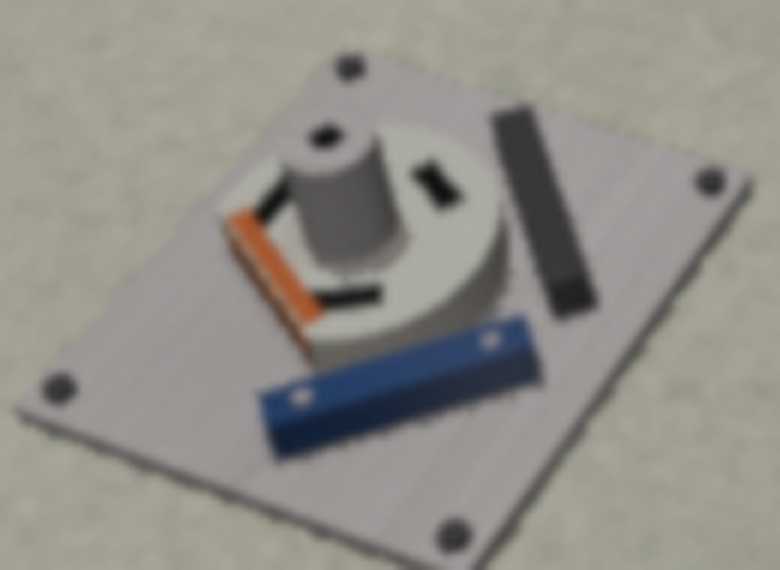

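```bash
cat > meas.py <<'E'
from h import *
def measure(tag,roi_c=(0.53,0.175),r=0.13,cams=("top","side"),new=True):
  for n in cams:
    if new:
        im,d=capture(n); cv2.imwrite(f"pics/{n}{tag}.png",im); np.save(f"{n}{tag}.npy",d)
    im=cv2.imread(f"pics/{n}{tag}.png"); d=np.load(f"{n}{tag}.npy")
    ci=camera_info(n); P=cloud(ci,d); ok=(d>0)&(np.hypot(P[...,0]-roi_c[0],P[...,1]-roi_c[1])<r)
    hsv=cv2.cvtColor(im,cv2.COLOR_BGR2HSV); H,S,V=[hsv[...,i].astype(int) for i in range(3)]
    blue=ok&(H>100)&(H<130)&(S>110); org=ok&(H<20)&(S>110); 
    dark=ok&(V<(65 if n=="top" else 90))&(S<80)
    print(n)
    for nm,m,zt in(("blue",blue,.024),("orange",org,.028),("grey",dark,.024)):
        k,l,st,ce=cv2.connectedComponentsWithStats(m.astype(np.uint8))
        if k<2: print(nm,"none"); continue
        j=1+np.argmax(st[1:,4]); vv,uu=np.nonzero(l==j)
        W=P[vv,uu]; top=abs(W[:,2]-zt)<.0035
        Wz=pix2z(ci,np.c_[uu,vv],zt)[top]
        if len(Wz)<5: print(nm,"few",len(vv));continue
        rect=cv2.minAreaRect((Wz[:,:2]*1000).astype(np.float32))
        c=Wz[:,:2].mean(0); e=np.linalg.svd(Wz[:,:2]-c)[2][0]
        print(nm,len(Wz),"mean",c.round(4),"rect",np.round(rect[0],1),np.round(rect[1],1),round(rect[2],1),"axis deg",np.degrees(np.arctan2(e[1],e[0])).round(1))
    b=ok&(P[...,2]>.061)&(P[...,2]<.074); vv,uu=np.nonzero(b)
    Wz=pix2z(ci,np.c_[uu,vv],.068)
    if len(Wz)>10:
        (cx,cy),rr=cv2.minEnclosingCircle((Wz[:,:2]*1000).astype(np.float32)); print("boss",len(Wz),Wz[:,:2].mean(0).round(4),cx,cy,rr, P[b][:,2].mean())
    b=ok&(P[...,2]>.025)&(P[...,2]<.0315)&~blue&(V>65); 
    pl=ok&(P[...,2]>.0045)
    k,l,st,ce=cv2.connectedComponentsWithStats(pl.astype(np.uint8)); j=1+np.argmax(st[1:,4])
    vv,uu=np.nonzero(l==j); Wz=P[vv,uu]; print("plate",cv2.minAreaRect((Wz[:,:2]*1000).astype(np.float32)))
if __name__=="__main__": measure("0",new=False)
E
python3 meas.py
python3 - <<'E'
from h import *
# top-zoom picks: bolts
ci=camera_info("top")
pk=np.array([(77,136),(487,73),(122,512),(542,450)])/6-.42+[130,80]
print("bolts top",pix2z(ci,pk,.009)[:,:2].round(4), pix2z(ci,pk,.009)[:,:2].mean(0))
print("boss hole",pix2z(ci,np.array([267,202])/6-.42+[130,80],.068))
ci=camera_info("side")
pk=np.array([(350,68),(710,182),(60,388),(454,536)])/6-.42+[70,205]
print("bolts side",pix2z(ci,pk,.009)[:,:2].round(4), pix2z(ci,pk,.009)[:,:2].mean(0))
print("boss hole",pix2z(ci,np.array([327,137])/6-.42+[70,205],.068))
E
```

```text
top
blue 150 mean [0.5012 0.2172] rect [501.1 217. ] [78.6 10.9] 51.6 axis deg -128.5
orange 31 mean [0.5461 0.2131] rect [547.3 213.2] [ 6.7 22.8] 76.6 axis deg 162.9
grey 247 mean [0.5115 0.1408] rect [516.5 145.7] [41.1 77.3] 43.6 axis deg 140.9
boss 175 [0.5485 0.1831] 548.6273193359375 183.1837921142578 15.600109100341797 0.06676599021030163
plate ((536.9137573242188, 182.885986328125), (161.18907165527344, 170.1774444580078), 7.273263931274414)
side
blue 248 mean [0.5026 0.2219] rect [500.9 220.3] [75.9 17.7] 52.2 axis deg 53.4
orange 85 mean [0.5604 0.2078] rect [560.6 207.7] [ 9.5 53.7] 67.4 axis deg 156.9
grey 211 mean [0.509  0.1447] rect [510.8 143.2] [13.1 82.9] 52.3 axis deg 142.3
boss 200 [0.5471 0.1868] 545.89990234375 186.31480407714844 19.156665802001953 0.06840945703336625
plate ((536.5963745117188, 183.95086669921875), (162.02606201171875, 171.79046630859375), 7.175278186798096)
bolts top [[0.5971 0.2663]
 [0.616  0.1181]
 [0.4585 0.2485]
 [0.4765 0.0998]] [0.53703847 0.18319543]
boss hole [[0.55010622 0.18428955 0.068     ]]
bolts side [[0.6168 0.1171]
 [0.4777 0.0998]
 [0.598  0.266 ]
 [0.4586 0.2487]] [0.53778362 0.18289184]
boss hole [[0.5504532 0.1839183 0.068    ]]
```

Run:
```python
from h import *
ci=camera_info("side")
f=lambda L:(np.array(L)/6-.42+[70,205])
a=pix2z(ci,f([(228,217),(306,324)]),.028)[:,:2]; v=a[1]-a[0]; print(a.round(4),np.linalg.norm(v),np.degrees(np.arctan2(v[1],v[0])))
a=pix2z(ci,f([(254,208),(326,312)]),.028)[:,:2]; v=a[1]-a[0]; print(a.round(4),np.degrees(np.arctan2(v[1],v[0])))
ct=camera_info("top")
a=pix2z(ct,np.array([(244,146),(195,280)])/6-.42+[130,80],.028)[:,:2]; v=a[1]-a[0]; print(a.round(4),np.linalg.norm(v),np.degrees(np.arctan2(v[1],v[0])))
# overlay predicted model, hub angle th
c=np.array([.5503,.1841]); corner=np.array([.4793,.1767]); yaw=np.radians(7.2)
def rot(a):return np.array([[np.cos(a),-np.sin(a)],[np.sin(a),np.cos(a)]])
for n,cam,(x0,y0,x1,y1) in(("top",ct,(130,80,235,180)),("side",ci,(70,205,200,300))):
    im=cv2.resize(cv2.imread(f"pics/{n}0.png")[y0:y1,x0:x1],None,fx=6,fy=6,interpolation=cv2.INTER_CUBIC)
    def poly(p2,z,col):
        uv=(proj(cam,np.c_[p2,np.full(len(p2),z)])-[x0,y0]+.42)*6
        cv2.polylines(im,[uv.round().astype(int)],True,col,1)
    for s in(1,-1):
        b=np.array([(.005,0),(.085,0),(.085,s*.014),(.005,s*.014)])@rot(yaw+s*np.pi/4).T+corner
        poly(b,.024,(0,255,255))
    th=np.radians(68); h=np.arccos(30/45); t=np.linspace(h,2*np.pi-h,60)+th
    poly(c+.045*np.c_[np.cos(t),np.sin(t)],.028,(0,255,0))
    poly(c+.015*np.c_[np.cos(t),np.sin(t)],.068,(0,0,255))
    cv2.imwrite(f"pics/{n}0ov.png",im)
```

```text
[[0.5875 0.1998]
 [0.5359 0.2205]] 0.05554446333451443 158.15366418674472
[[0.5831 0.193 ]
 [0.5339 0.214 ]] 156.85178899345203
[[0.5845 0.2015]
 [0.5363 0.2184]] 0.05106502262398833 160.5729026240257
```

View pics/top0ov.png

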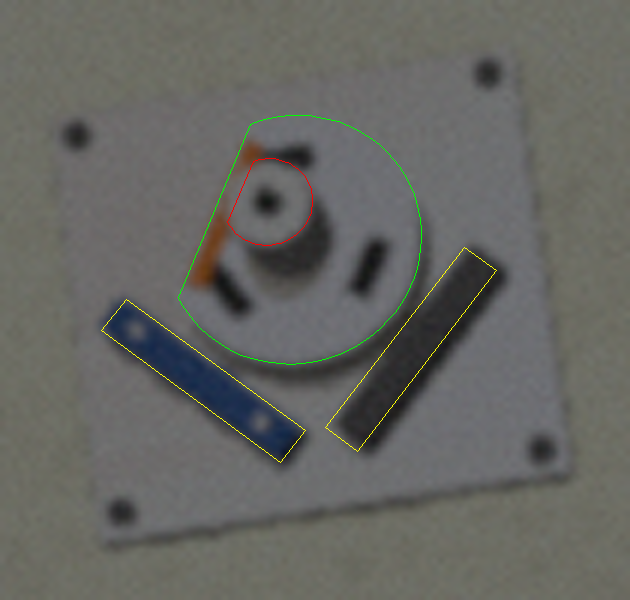

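View pics/side0ov.png

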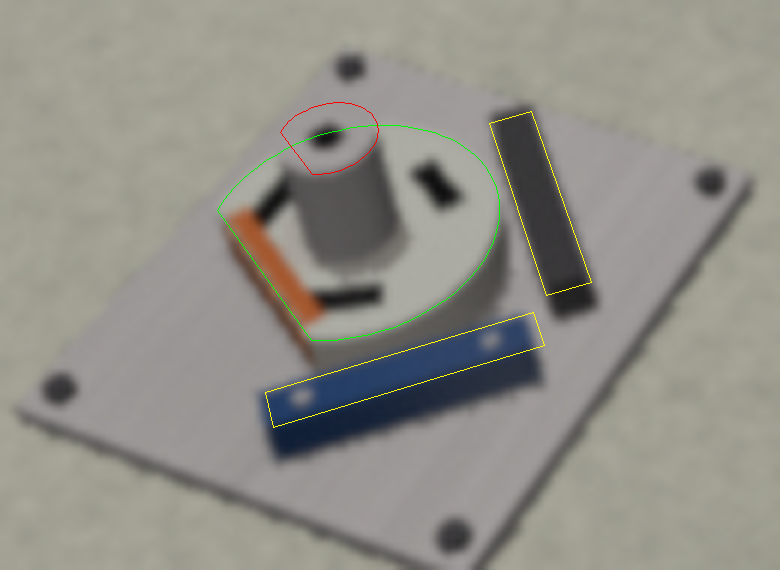

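>>> {"name": "drive_tool", "arguments": {
  "increments": [0.041,-0.042,0,0,0.085,0.082,-0.085,0,0,0.085,0.124,-0.127,0,0,0.085,0.165,-0.17,0,0,0.085,0.206,-0.212,0,0,0.085]
}}

```text
time_s: 0.72
position: [0.3438, -0.3064, 0.2312]
tcp_rot: [-0.0, 0.982, 0.187, -0.0]
wrist_force: [0.6, -0.1, 0.1]
grip_width: 0.0848
```

>>> {"name": "drive_tool", "arguments": {
  "increments": [0.041,-0.042,0,0,0.085,0.082,-0.085,0,0,0.085,0.124,-0.127,0,0,0.085,0.165,-0.17,0,0,0.085,0.206,-0.212,0,0,0.085]
}}

```text
time_s: 1.35
position: [0.4574, -0.0333, 0.2313]
tcp_rot: [0.0, 0.982, 0.187, 0.0]
wrist_force: [1.7, -0.2, 0.0]
grip_width: 0.0849
```

>>> {"name": "drive_tool", "arguments": {
  "increments": [0.041,-0.042,0.01,0.15,0.085,0.082,-0.085,0.02,0.3,0.085,0.124,-0.127,0.04,0.45,0.085,0.165,-0.17,0.07,0.6,0.085,0.165,-0.17,0.09,0.752,0.085]
}}

```text
time_s: 1.98
position: [0.5488, 0.1869, 0.1399]
tcp_rot: [-0.0, 0.982, -0.187, 0.0]
wrist_force: [-0.4, -0.7, -0.5]
grip_width: 0.0849
```

>>> {"name": "drive_tool", "arguments": {
  "increments": [0,0,0.03,0,0.085,0,0,0.06,0,0.085,0,0,0.085,0,0.085,0,0,0.095,0,0.085,0,0,0.095,0,0.085]
}}

```text
time_s: 2.6
position: [0.5476, 0.1834, 0.0459]
tcp_rot: [0.0, 0.982, -0.187, -0.001]
wrist_force: [-0.6, 0.2, -0.0]
grip_width: 0.0851
```

>>> {"name": "drive_tool", "arguments": {
  "increments": [0.0016,-0.001,0.006,0,0.085,0.0016,-0.001,0.012,0,0.06,0.0016,-0.001,0.012,0,0.045,0.0016,-0.001,0.012,0,0.025,0.0016,-0.001,0.012,0,0.02],
  "grip_force": 60
}}

```text
time_s: 3.22
position: [0.5502, 0.184, 0.0348]
tcp_rot: [-0.0, 0.982, -0.186, 0.0]
wrist_force: [-0.7, 0.4, 3.1]
grip_width: 0.0287
```

>>> {"name": "drive_tool", "arguments": {
  "increments": [0,0,0,0,0.015,0,0,0,0,0.015,0,0,0,0,0.015,0,0,0,0,0.015,0,0,0,0,0.015]
}}

```text
time_s: 3.85
position: [0.5502, 0.184, 0.0348]
tcp_rot: [-0.0, 0.982, -0.187, 0.0]
wrist_force: [-0.5, 1.3, 4.7]
grip_width: 0.0288
```

Run:
```python
from h import *
print({k:np.round(v,4) for k,v in monitor.get_state().items()})
im,d=capture("side"); cv2.imwrite("pics/side1.png",im); np.save("side1.npy",d)
cv2.imwrite("pics/side1z.png",cv2.resize(im[180:310,60:220],None,fx=4.5,fy=4.5,interpolation=cv2.INTER_CUBIC))
```

```text
{'time_s': np.float64(3.85), 'q': array([3.0220e-01, 6.4300e-01, 1.8245e+00, 1.0000e-04, 6.7310e-01,
       2.2482e+00]), 'qvel': array([ 0.0004,  0.0026, -0.0004,  0.0009,  0.0013, -0.0001]), 'tau': array([-3.94100e-01, -5.43142e+01, -1.62231e+01, -1.52100e-01,
       -9.17000e-02, -9.80000e-03]), 'position': array([0.5502, 0.184 , 0.0348]), 'tcp_rot': array([-3.000e-04,  9.824e-01, -1.865e-01,  4.000e-04]), 'wrist_force': array([-0.4581,  1.3489,  4.6957]), 'ft_torque': array([0.1095, 0.0723, 0.0454]), 'grip_width': np.float64(0.0288)}
```

View pics/side1z.png

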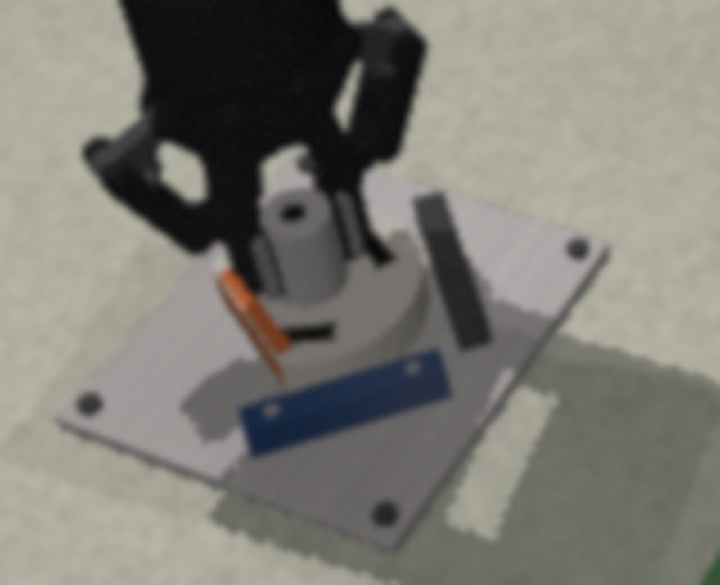

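>>> {"name": "drive_tool", "arguments": {
  "increments": [0,0,0,-0.14,0.015,0,0,0,-0.28,0.015,0,0,0,-0.42,0.015,0,0,0,-0.56,0.015,0,0,0,-0.7,0.015]
}}

```text
time_s: 4.53
position: [0.5504, 0.184, 0.0348]
tcp_rot: [-0.0, 0.986, 0.164, 0.001]
wrist_force: [0.1, -0.6, 5.4]
grip_width: 0.0288
```

>>> {"name": "drive_tool", "arguments": {
  "increments": [0,0,0,-0.14,0.015,0,0,0,-0.28,0.015,0,0,0,-0.42,0.015,0,0,0,-0.56,0.015,0,0,0,-0.586,0.015]
}}

```text
time_s: 5.15
position: [0.5504, 0.1842, 0.0348]
tcp_rot: [-0.0, 0.898, 0.44, 0.001]
wrist_force: [-0.2, 1.0, 5.6]
grip_width: 0.0284
```

Run:
```python
from h import *
print({k:np.round(v,4) for k,v in monitor.get_state().items()})
for n,(a,b,c,e) in dict(top=(130,80,235,180),side=(60,180,220,310)).items():
    im,d=capture(n); cv2.imwrite(f"pics/{n}2.png",im); np.save(f"{n}2.npy",d)
    cv2.imwrite(f"pics/{n}2z.png",cv2.resize(im[b:e,a:c],None,fx=4.5,fy=4.5,interpolation=cv2.INTER_CUBIC))
```

```text
{'time_s': np.float64(5.15), 'q': array([3.0230e-01, 6.4310e-01, 1.8242e+00, 5.0000e-04, 6.7290e-01,
       9.6120e-01]), 'qvel': array([-1.300e-03,  1.000e-04,  3.000e-04, -1.700e-03,  2.100e-03,
       -1.688e-01]), 'tau': array([ -0.6269, -54.3835, -15.7097,  -0.409 ,   0.0596,  -0.3754]), 'position': array([0.5504, 0.1842, 0.0348]), 'tcp_rot': array([-0.000e+00,  8.979e-01,  4.402e-01,  7.000e-04]), 'wrist_force': array([-0.1509,  1.0197,  5.6464]), 'ft_torque': array([ 0.2485,  0.0959, -0.1573]), 'grip_width': np.float64(0.0284)}
```

View pics/side2z.png

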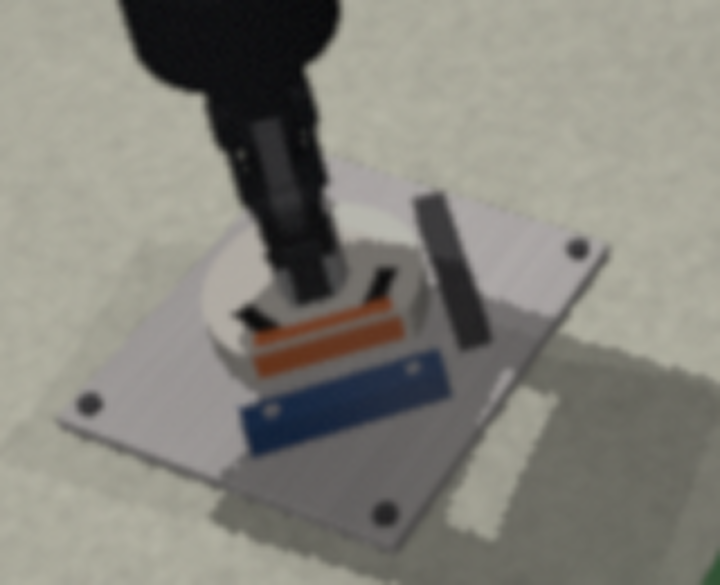

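View pics/top2z.png

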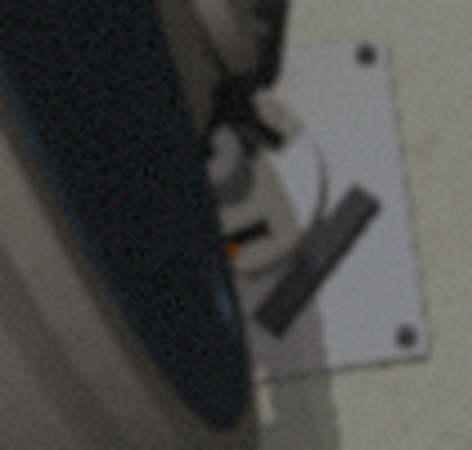

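Run:
```python
from h import *
from meas import measure
measure("2",cams=("side",),new=False)
ci=camera_info("side")
f=lambda L:(np.array(L)/4.5-.39+[60,180])
for nm,L,z in(("orange in",[(255,333),(388,299)],.028),("orange out",[(256,346),(400,309)],.028),("orange bot",[(260,377),(403,338)],.010),("blue far",[(245,407),(436,350)],.024)):
    a=pix2z(ci,f(L),z)[:,:2]; v=a[1]-a[0]; print(nm,a.round(4),np.degrees(np.arctan2(v[1],v[0])))
q=monitor.get_state()["tcp_rot"]; M=Rm(q); print(np.degrees(np.arctan2(M[1,0],M[0,0])))
```

```text
side
blue 238 mean [0.502  0.2226] rect [500.4 220.4] [75.3 16.5] 51.9 axis deg 53.1
orange 19 mean [0.5239 0.2034] rect [523.7 203.6] [53.9  2.4] 51.7 axis deg 50.7
grey few 5621
boss 32 [0.5294 0.1945] 536.60791015625 188.68235778808594 22.315160751342773 0.065257019028052
plate ((508.8139953613281, 180.86280822753906), (219.35690307617188, 172.12246704101562), 7.37512731552124)
orange in [[0.551  0.2155]
 [0.5162 0.1747]] -130.43997992436968
orange out [[0.5458 0.2205]
 [0.5083 0.1765]] -130.46478318592077
orange bot [[0.547  0.2223]
 [0.5098 0.1773]] -129.55717789929054
blue far [[0.5307 0.2439]
 [0.4841 0.184 ]] -127.87266999524836
52.15903887964437
```

>>> {"name": "drive_tool", "arguments": {
  "increments": [0,-0.003,0,-0.02,0.015,0,-0.006,0,-0.02,0.015,0,-0.01,0,-0.02,0.015,-0.001,-0.013,0,-0.02,0.015,-0.002,-0.016,0,-0.02,0.015]
}}

```text
time_s: 5.88
position: [0.5371, 0.1923, 0.0349]
tcp_rot: [0.0, 0.894, 0.449, 0.001]
wrist_force: [3.7, -0.9, 5.1]
grip_width: 0.0285
```

>>> {"name": "drive_tool", "arguments": {
  "increments": [-0.0005,0,0,0,0.015,-0.001,0,0,0,0.015,-0.0015,0,0,0,0.015,-0.0015,0,0,0,0.015,-0.0015,0,0,0,0.015]
}}

```text
time_s: 6.5
position: [0.536, 0.1916, 0.0349]
tcp_rot: [-0.0, 0.894, 0.449, 0.001]
wrist_force: [3.5, 3.1, 6.4]
grip_width: 0.0289
```

>>> {"name": "drive_tool", "arguments": {
  "increments": [-0.0005,0,0,0,0.015,-0.001,0,0,0,0.015,-0.001,0,0,0,0.015,-0.001,0,0,0,0.015,-0.001,0,0,0,0.015]
}}

```text
time_s: 7.12
position: [0.5357, 0.1912, 0.0349]
tcp_rot: [-0.0, 0.894, 0.449, 0.002]
wrist_force: [4.1, 4.5, 4.7]
grip_width: 0.0284
```

>>> {"name": "drive_tool", "arguments": {
  "increments": [-0.0005,0,0,0,0.015,-0.001,0,0,0,0.015,-0.001,0,0,0,0.015,-0.001,0,0,0,0.015,-0.001,0,0,0,0.015]
}}

```text
time_s: 7.75
position: [0.5356, 0.1911, 0.0351]
tcp_rot: [-0.0, 0.894, 0.448, 0.002]
wrist_force: [3.4, 8.1, 4.7]
grip_width: 0.0284
```

>>> {"name": "drive_tool", "arguments": {
  "increments": [0,-0.001,0,0,0.015,0,-0.002,0,0,0.015,0,-0.003,0,0,0.015,0,-0.004,0,0,0.015,0,-0.004,0,0,0.015]
}}

```text
time_s: 8.38
position: [0.5336, 0.1926, 0.0352]
tcp_rot: [0.001, 0.893, 0.449, 0.003]
wrist_force: [8.6, 2.5, 1.6]
grip_width: 0.0287
```

>>> {"name": "drive_tool", "arguments": {
  "increments": [0,-0.0005,0,0,0.015,0,-0.001,0,0,0.015,0,-0.0015,0,0,0.015,0,-0.0015,0,0,0.015,0,-0.0015,0,0,0.015]
}}

```text
time_s: 9.0
position: [0.5325, 0.1935, 0.0352]
tcp_rot: [0.001, 0.893, 0.449, 0.003]
wrist_force: [8.4, 2.0, 2.8]
grip_width: 0.0285
```

>>> {"name": "drive_tool", "arguments": {
  "increments": [0,-0.0005,0,0,0.015,0,-0.001,0,0,0.015,0,-0.0015,0,0,0.015,0,-0.0015,0,0,0.015,0,-0.0015,0,0,0.015]
}}

```text
time_s: 9.62
position: [0.5313, 0.1944, 0.0352]
tcp_rot: [0.001, 0.893, 0.449, 0.003]
wrist_force: [8.6, 1.3, 3.1]
grip_width: 0.0286
```

>>> {"name": "drive_tool", "arguments": {
  "increments": [0,-0.0005,0,0,0.015,0,-0.001,0,0,0.015,0,-0.001,0,0,0.015,0,-0.001,0,0,0.015,0,-0.001,0,0,0.015]
}}

```text
time_s: 10.25
position: [0.5305, 0.195, 0.0352]
tcp_rot: [0.001, 0.893, 0.449, 0.003]
wrist_force: [8.9, 1.5, 2.4]
grip_width: 0.0286
```

>>> {"name": "drive_tool", "arguments": {
  "increments": [0,-0.0005,0,0,0.015,0,-0.001,0,0,0.015,0,-0.0015,0,0,0.015,0,-0.0015,0,0,0.015,0,-0.0015,0,0,0.015]
}}

```text
time_s: 10.88
position: [0.5303, 0.1952, 0.0353]
tcp_rot: [0.001, 0.893, 0.449, 0.004]
wrist_force: [12.9, -4.3, 0.7]
grip_width: 0.0285
```

Run:
```python
from h import *
print({k:np.round(v,4) for k,v in monitor.get_state().items() if k in("ft_torque","position","wrist_force")})
for n,(a,b,c,e) in dict(side=(60,180,220,310)).items():
    im,d=capture(n); cv2.imwrite(f"pics/{n}3.png",im); np.save(f"{n}3.npy",d)
    cv2.imwrite(f"pics/{n}3z.png",cv2.resize(im[b:e,a:c],None,fx=4.5,fy=4.5,interpolation=cv2.INTER_CUBIC))
```

```text
{'position': array([0.5303, 0.1952, 0.0353]), 'wrist_force': array([12.8798, -4.2928,  0.6995]), 'ft_torque': array([-0.7381, -2.2814,  0.1771])}
```

View pics/side3z.png

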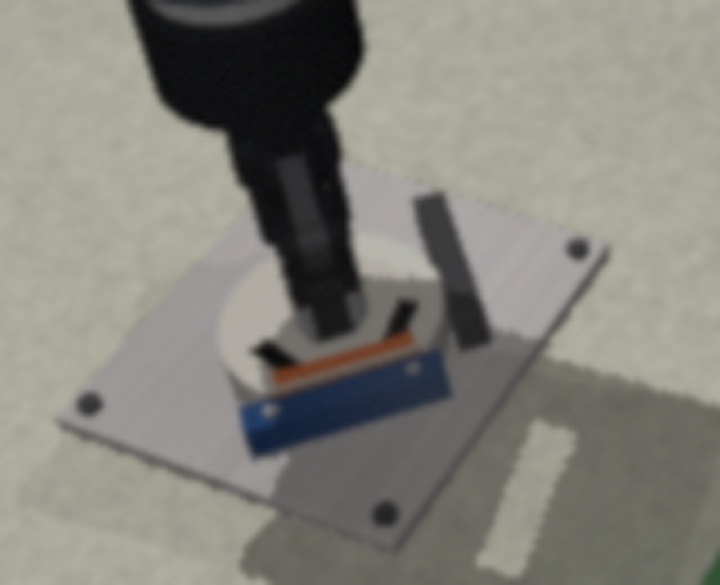

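>>> {"name": "drive_tool", "arguments": {
  "increments": [0,-0.0005,0,0,0.015,0,-0.001,0,0,0.015,-0.0003,-0.0015,0,0,0.015,-0.0005,-0.002,0,0,0.015,-0.0005,-0.002,0,0,0.015],
  "grip_force": 20
}}

```text
time_s: 11.55
position: [0.5301, 0.1953, 0.0354]
tcp_rot: [0.002, 0.893, 0.449, 0.005]
wrist_force: [17.4, -9.8, -1.2]
grip_width: 0.0285
```

Run:
```python
from h import *
s=monitor.get_state(); M=Rm(s["tcp_rot"])
print(s["position"].round(4),"tool F",(M.T@s["wrist_force"]).round(2),"tool T",(M.T@s["ft_torque"]).round(3),np.degrees(np.arctan2(M[1,0],M[0,0])))
```

```text
[0.5301 0.1953 0.0354] tool F [ 2.48 19.84  1.4 ] tool T [-3.779  0.485 -0.122] 53.401012332232426
```

>>> {"name": "drive_tool", "arguments": {
  "increments": [0,0.002,0,0,0.015,0,0.003,0,0,0.015,-0.001,0.003,0,0,0.015,-0.0015,0.003,0,0,0.015,-0.002,0.003,0,0,0.015],
  "grip_force": 30
}}

```text
time_s: 12.18
position: [0.5301, 0.1948, 0.0357]
tcp_rot: [0.0, 0.894, 0.449, 0.005]
wrist_force: [11.3, 9.3, 1.8]
grip_width: 0.0289
```

```bash
cat > st.py <<'E'
from h import *
s=monitor.get_state(); M=Rm(s["tcp_rot"])
print(s["position"].round(4),"tool F",(M.T@s["wrist_force"]).round(2),"tool T",(M.T@s["ft_torque"]).round(3),np.degrees(np.arctan2(M[1,0],M[0,0])))
E
python3 st.py
```

```text
[0.5301 0.1948 0.0357] tool F [14.24  3.47 -1.68] tool T [-0.527  2.408 -0.103] 53.31507414799129
```

>>> {"name": "drive_tool", "arguments": {
  "increments": [0,-0.001,0,0,0.015,0,-0.002,0,0,0.015,0,-0.003,0,0,0.015,0,-0.004,0,0,0.015,0,-0.004,0,0,0.015],
  "grip_force": 20
}}

```text
time_s: 12.8
position: [0.5298, 0.1951, 0.0359]
tcp_rot: [0.002, 0.893, 0.449, 0.007]
wrist_force: [20.7, -7.0, -1.7]
grip_width: 0.0285
```

```bash
python3 st.py
```

```text
[0.5298 0.1951 0.0359] tool F [ 6.7  20.8   2.03] tool T [-3.993  1.251 -0.084] 53.39071107609779
```

>>> {"name": "drive_tool", "arguments": {
  "increments": [0,0.001,0,0,0.031,0,0.001,0,0,0.034,0,0.001,0,0,0.034,0,0.001,0,0,0.034,0,0.001,0,0,0.034]
}}

```text
time_s: 13.42
position: [0.5265, 0.1943, 0.0352]
tcp_rot: [0.001, 0.894, 0.449, 0.003]
wrist_force: [10.4, -3.6, 3.8]
grip_width: 0.0342
```

```bash
python3 st.py;python3 - <<'E'
from h import *
im,d=capture("side"); cv2.imwrite("pics/side4.png",im); np.save("side4.npy",d)
cv2.imwrite("pics/side4z.png",cv2.resize(im[200:300,80:200],None,fx=6,fy=6,interpolation=cv2.INTER_CUBIC))
E
```

```text
[0.5265 0.1943 0.0352] tool F [ 3.29 10.53 -3.74] tool T [-1.807  0.6   -0.011] 53.345237053078336
```

View pics/side4z.png

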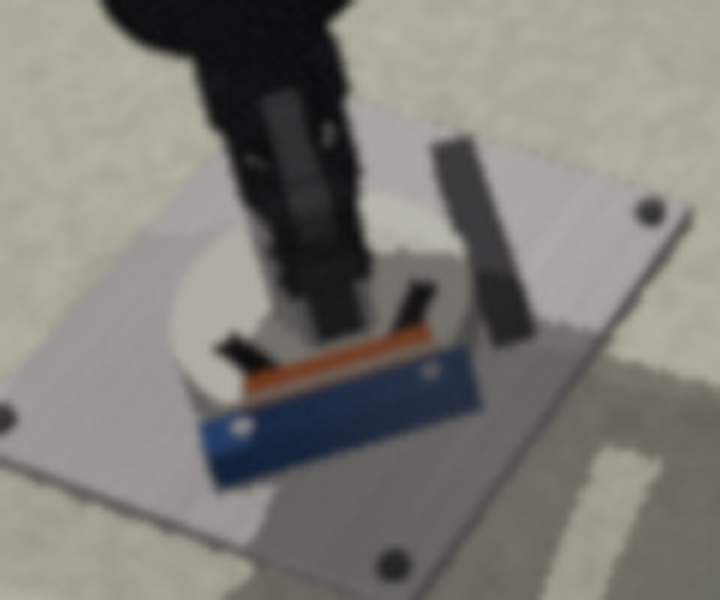

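>>> {"name": "drive_tool", "arguments": {
  "increments": [0,-0.001,0,0,0.034,0,-0.002,0,0,0.034,0,-0.0025,0,0,0.034,0,-0.0025,0,0,0.034,0,-0.0025,0,0,0.034]
}}

```text
time_s: 14.1
position: [0.5261, 0.1948, 0.0358]
tcp_rot: [0.002, 0.894, 0.449, 0.004]
wrist_force: [14.7, -12.5, 6.0]
grip_width: 0.0343
```

```bash
python3 st.py
```

```text
[0.5261 0.1948 0.0358] tool F [-1.16 19.31 -5.82] tool T [-3.347 -0.169  0.111] 53.363126351549134
```

>>> {"name": "drive_tool", "arguments": {
  "increments": [0,0.002,0,0,0.034,0,0.004,0,0,0.036,0,0.0045,0,0,0.045,0,0.0045,0,0,0.06,0,0.0045,0,0,0.075]
}}

```text
time_s: 14.72
position: [0.5238, 0.1929, 0.0339]
tcp_rot: [-0.0, 0.894, 0.449, -0.001]
wrist_force: [-0.2, -0.9, -0.5]
grip_width: 0.0748
```

```bash
python3 st.py
```

```text
[0.5238 0.1929 0.0339] tool F [-0.85  0.37  0.49] tool T [ 0.015 -0.013  0.006] 53.345878450107136
```

>>> {"name": "drive_tool", "arguments": {
  "increments": [0,0,-0.03,0,0.085,0,0,-0.07,0,0.085,0,0,-0.12,0,0.085,0,0,-0.16,0,0.085,0,0,-0.18,0,0.085]
}}

```text
time_s: 15.35
position: [0.5252, 0.1933, 0.2167]
tcp_rot: [0.0, 0.894, 0.449, 0.001]
wrist_force: [0.2, 0.3, 0.2]
grip_width: 0.0847
```

>>> {"name": "drive_tool", "arguments": {
  "increments": [-0.04,0.035,0,0,0.085,-0.08,0.07,0,0,0.085,-0.12,0.105,0,0,0.085,-0.16,0.14,0,0,0.085,-0.19,0.16,0,0,0.085]
}}

```text
time_s: 15.98
position: [0.5393, -0.057, 0.2142]
tcp_rot: [-0.0, 0.894, 0.448, -0.0]
wrist_force: [0.7, 0.2, -0.3]
grip_width: 0.085
```

```bash
python3 st.py
python3 - <<'E'
from meas import measure
from h import *
measure("5")
ct=camera_info("top");ci=camera_info("side")
corner=np.array([.4793,.1767]); yaw=np.radians(7.2); c=np.array([.5306,.1939])
def rot(a):return np.array([[np.cos(a),-np.sin(a)],[np.sin(a),np.cos(a)]])
for n,cam,(x0,y0,x1,y1) in(("top",ct,(130,80,235,180)),("side",ci,(70,205,200,300))):
    im=cv2.resize(cv2.imread(f"pics/{n}5.png")[y0:y1,x0:x1],None,fx=6,fy=6,interpolation=cv2.INTER_CUBIC)
    cv2.imwrite(f"pics/{n}5z.png",im)
E
```

```text
[ 0.5393 -0.057   0.2142] tool F [0.56 0.41 0.28] tool T [0.022 0.024 0.04 ] 53.27194489681777
top
blue 37 mean [0.5175 0.2385] rect [517.9 238.7] [23.5  9.7] 48.7 axis deg -129.8
orange 20 mean [0.524  0.2247] rect [524.1 224.8] [8.9 8.4] 0.4 axis deg -138.2
grey 14 mean [0.5362 0.2226] rect [535.2 222.9] [ 5.4 14.9] 79.3 axis deg 168.4
boss 48 [0.5337 0.2004] 532.3876953125 198.4627685546875 11.797159194946289 0.06695660541285185
plate ((542.9110107421875, 218.19720458984375), (140.21705627441406, 101.69441986083984), 7.317910671234131)
side
blue 251 mean [0.5023 0.2222] rect [500.  220.4] [77.  18.1] 51.7 axis deg 53.6
orange 87 mean [0.5116 0.2092] rect [511.8 207.7] [52.7  9.3] 52.4 axis deg 52.2
grey 209 mean [0.5096 0.1444] rect [508.8 145. ] [19.7 88.4] 45.9 axis deg 141.5
boss 212 [0.5276 0.1955] 527.7299194335938 195.75930786132812 18.494388580322266 0.06833617538304457
plate ((536.4656372070312, 183.69631958007812), (162.78707885742188, 172.89881896972656), 6.694883346557617)
```

View pics/top5z.png

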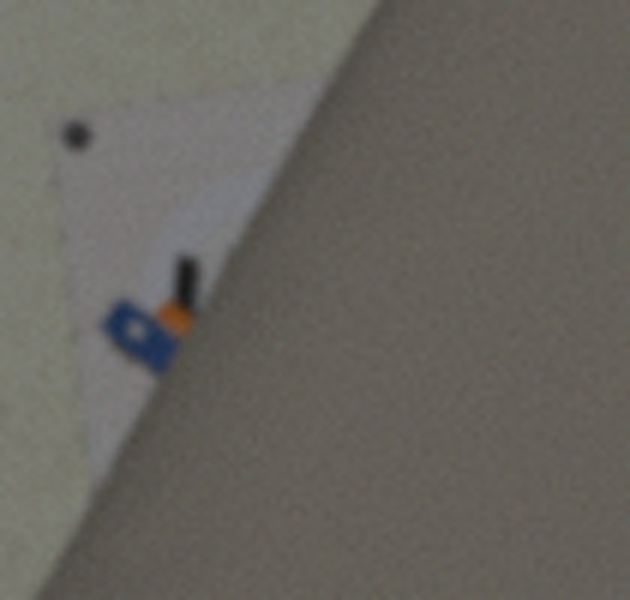

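View pics/side5z.png

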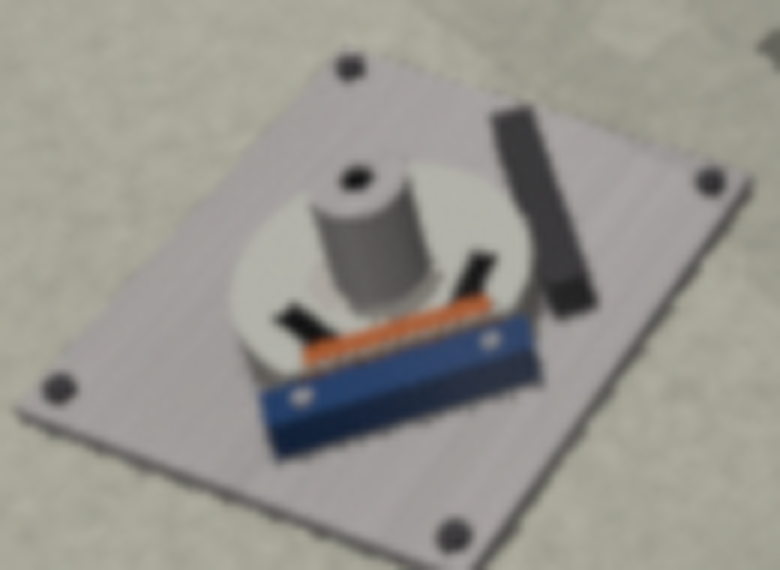

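>>> {"name": "drive_tool", "arguments": {
  "increments": [-0.06,0.02,0,0,0.085,-0.12,0.04,0,0,0.085,-0.18,0.06,0,0,0.085,-0.24,0.08,0,0,0.085,-0.3,0.1,0,0,0.085]
}}

```text
time_s: 16.7
position: [0.4413, -0.3526, 0.2143]
tcp_rot: [-0.0, 0.893, 0.449, 0.0]
wrist_force: [1.2, -0.4, -0.4]
grip_width: 0.0849
```

```bash
python3 st.py
python3 - <<'E'
from meas import measure
from h import *
from scipy.optimize import least_squares
measure("6")
ct=camera_info("top");ci=camera_info("side")
corner=np.array([.4793,.1767]); yaw=np.radians(7.2); c=np.array([.5306,.1939])
def rot(a):return np.array([[np.cos(a),-np.sin(a)],[np.sin(a),np.cos(a)]])
for n,cam,(x0,y0,x1,y1) in(("top",ct,(130,80,235,180)),("side",ci,(70,205,200,300))):
    im=cv2.resize(cv2.imread(f"pics/{n}6.png")[y0:y1,x0:x1],None,fx=6,fy=6,interpolation=cv2.INTER_CUBIC)
    cv2.imwrite(f"pics/{n}6z.png",im)
    def poly(p2,z,col):
        uv=(proj(cam,np.c_[p2,np.full(len(p2),z)])-[x0,y0]+.42)*6
        cv2.polylines(im,[uv.round().astype(int)],True,col,1)
    for s in(1,-1):
        b=np.array([(.005,0),(.085,0),(.085,s*.014),(.005,s*.014)])@rot(yaw+s*np.pi/4).T+corner
        poly(b,.024,(0,255,255))
    th=np.radians(142.2); h=np.arccos(30/45); t=np.linspace(h,2*np.pi-h,60)+th
    poly(c+.045*np.c_[np.cos(t),np.sin(t)],.028,(0,255,0))
    t=np.linspace(0,6.28,60)
    poly(c+.015*np.c_[np.cos(t),np.sin(t)],.068,(0,0,255))
    cv2.imwrite(f"pics/{n}6ov.png",im)
E
```

```text
[ 0.4413 -0.3526  0.2143] tool F [0.39 1.25 0.4 ] tool T [-0.043  0.03  -0.016] 53.37212806148528
top
blue 120 mean [0.5045 0.2216] rect [506.3 223.8] [61.5 10.8] 52.0 axis deg -127.6
orange 74 mean [0.5102 0.2088] rect [510.3 208.5] [52.1  7.5] 51.0 axis deg -128.4
grey 186 mean [0.5087 0.1416] rect [510.9 141.2] [14.6 75.5] 52.4 axis deg 141.2
boss 173 [0.5288 0.192 ] 528.559326171875 192.15467834472656 15.551372528076172 0.0668488598248398
plate ((536.995849609375, 182.99044799804688), (161.2569122314453, 170.16627502441406), 7.150887489318848)
side
blue 244 mean [0.5024 0.222 ] rect [500.6 220. ] [77.  16.7] 51.7 axis deg 53.0
orange 90 mean [0.5117 0.2095] rect [511.9 207.9] [53.1  9.3] 52.4 axis deg 51.9
grey 210 mean [0.5085 0.1452] rect [508.3 145. ] [19.6 87.9] 45.3 axis deg 141.0
boss 212 [0.5274 0.1957] 527.0502319335938 196.2052764892578 19.298816680908203 0.06825467529849424
plate ((536.6217041015625, 184.3450469970703), (162.01344299316406, 172.73898315429688), 7.045825004577637)
```

View pics/top6ov.png

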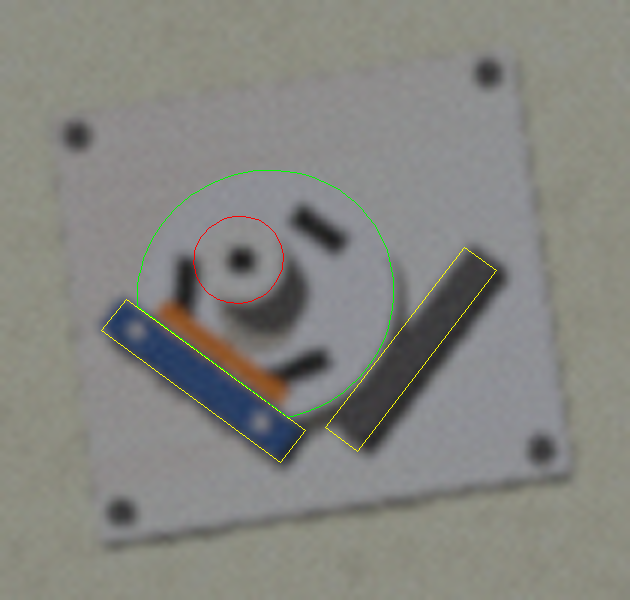

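View pics/side6ov.png

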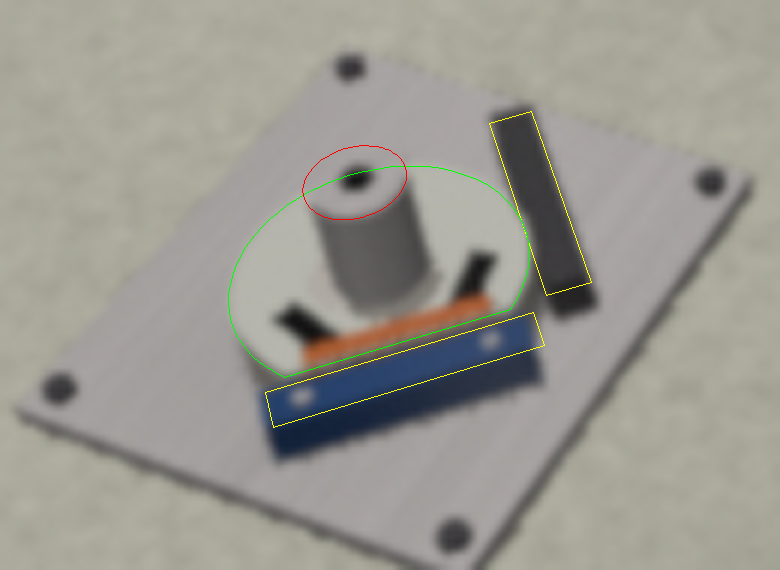

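View pics/top6z.png

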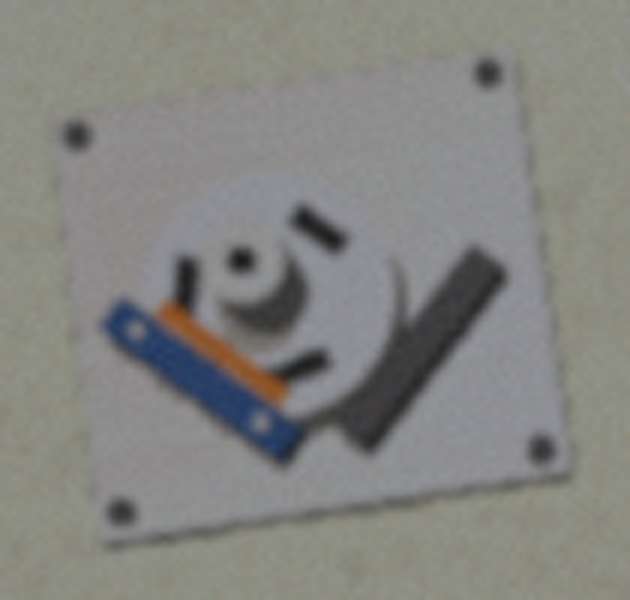

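Run:
```python
from h import *
a=cv2.imread("pics/side0.png").astype(int);b=cv2.imread("pics/side6.png").astype(int)
r=np.s_[115:170,230:310]; print("round hub diff",abs(a[r]-b[r]).mean(),abs(a[r]-b[r]).max())
print(ticket.finish_job(), monitor.get_state()["time_s"])
```

```text
round hub diff 6.450378787878788 49
the job is handed in; nothing more can be done
the job is handed in; nothing more can be done
```

Run:
```python
from h import *
a=cv2.imread("pics/side0.png");b=cv2.imread("pics/side6.png")
r=np.s_[110:175,225:315]
cv2.imwrite("pics/rh.png",cv2.resize(np.hstack([a[r],b[r]]),None,fx=4,fy=4))
```

```text
(no output)
```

View pics/rh.png

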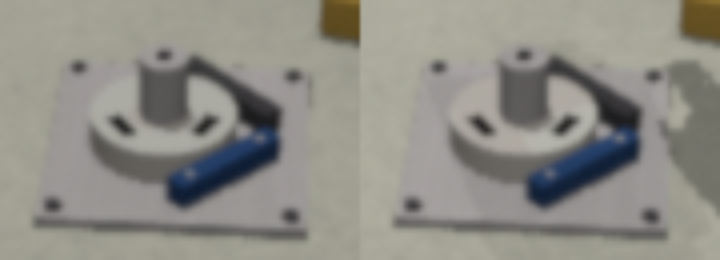

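The hub with the flat is seated with its flat against the blue jaw, and I handed the job in at about 17 s of the 35 s allowed. I gripped it by the boss and rolled it about 75° counter-clockwise without lifting it out of the fixture. I then pushed it against the grey jaw and into the blue jaw, let go, and moved the arm clear.

**Forces:**
- **Grey jaw:** I felt up to 14 N against it while locating the rim, and 6.7 N in the last gripped push.
- **Blue jaw:** I felt about 20 N, then 19 N again with one loose pad so the flat could square itself. The twisting moment was small, about 0.1 N m.
- **Limit:** The wrist force readings never passed about 23 N, well under the 120 N limit.

**Last pictures, arm clear:**
- **Flat:** It lies at about 52°, and the blue jaw at 52–53°, so they are parallel within what I can measure. No gap is visible.
- **Hub position:** The disc outline matches the home position to about 2 mm in the side view.
- **Round hub:** It looks unmoved. Its picture differs from the start only by noise and the arm's shadow.

**Less certain:**
- **Rim at the grey jaw:** The pictures only resolve about 2 mm, so they can't show this contact exactly. It rests on the felt forces and the hub's measured shift. I did not push against the grey jaw again after letting go.
- **Camera agreement:** The two cameras differed by 2–4 mm on the boss position, and my model of the grey jaw sat about 2 mm off in the top view.
- **Slight lift:** While gripped against the jaws, the tool rose about 1 mm and tilted under 1°. The hub measured flat on its plate after I let go.

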